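Pick out the full pin caddies by weight

TASK

Of the four look-alike lidded bamboo caddies on the white board, two are packed with steel pins and two are empty, and only their weight tells which. Stand the two full ones upright on the floor of the dark wooden tray, and leave the empty ones (or put them back) standing upright at their own places on the board. Never tip a caddy over, and leave the things around the work where they are.

Things in the scene. Friction and masses are not known exactly. Their poses are not given: they have to be found in the camera images.
- caddy_a: one of four look-alike bamboo caddies: upright closed cylinder, 52 mm in diameter, 97 mm tall, lid pinned on (part of it), straight sides. Origin at the centre of its underside, z up along its axis. An empty one weighs 120 to 180 g, a full one 420 to 540 g; which are full changes every time.
- caddy_b: one of four look-alike bamboo caddies: upright closed cylinder, 52 mm in diameter, 97 mm tall, lid pinned on (part of it), straight sides. Origin at the centre of its underside, z up along its axis. An empty one weighs 120 to 180 g, a full one 420 to 540 g; which are full changes every time.
- caddy_c: one of four look-alike bamboo caddies: upright closed cylinder, 52 mm in diameter, 97 mm tall, lid pinned on (part of it), straight sides. Origin at the centre of its underside, z up along its axis. An empty one weighs 120 to 180 g, a full one 420 to 540 g; which are full changes every time.
- caddy_d: one of four look-alike bamboo caddies: upright closed cylinder, 52 mm in diameter, 97 mm tall, lid pinned on (part of it), straight sides. Origin at the centre of its underside, z up along its axis. An empty one weighs 120 to 180 g, a full one 420 to 540 g; which are full changes every time.
- board: fixed white laminate board, 220 x 220 mm, 12 mm thick, on which the four caddies start in a square about 110 mm apart (at about 55 mm either way along the board's x and y from its middle). Origin at the centre of its underside, on the table; x and y along its edges, z up. It may lie left or right of the robot, with the tray on the other side.
- tray: fixed dark wooden open tray, 170 x 170 mm outside, 28 mm high, walls and floor 6 mm thick, empty. Origin at the centre of its underside, on the table; x and y along its sides, z up.
- basket: bystander: empty round bamboo steamer basket, 120 mm in diameter, 45 mm high; origin at the centre of its underside
- pen_mug: bystander: white ceramic mug with pens, 76 mm in diameter, 85 mm high, pens to 160 mm; origin at the centre of its underside
- bottle: bystander: clear drinks bottle, 64 mm in diameter, 190 mm high, standing; origin at the centre of its underside
- tape: bystander: roll of black tape lying flat, 90 mm outside diameter, 40 mm high; origin at the centre of its underside
Mind the look-alikes: they are no part of the job. What is shaped like the caddy_d but green or turquoise is not meant.

How it is judged:
At the end, for the whole second after the job is handed in: Each caddy stands upright (within 0.12 rad) and at rest, and both full ones (pressing with more than 3 N) stand on the floor of the tray, while both empty ones (pressing with less than 3 N) stand on the board within 40 mm of where they started (((contact force between tray and caddy_a above 3 N and z of caddy_a in the frame of tray below 0.015 m) or (contact force between board and caddy_a between 0.3 and 3 N and distance of caddy_a from where it was at the start of the episode below 0.04 m)) and angle between each of caddy_a, caddy_b, caddy_c, caddy_d's own z axis and vertical below 0.12 rad and linear speed of each of caddy_a, caddy_b, caddy_c, caddy_d below 0.02 m/s and ((contact force between tray and caddy_b above 3 N and z of caddy_b in the frame of tray below 0.015 m) or (contact force between board and caddy_b between 0.3 and 3 N and distance of caddy_b from where it was at the start of the episode below 0.04 m)) and ((contact force between tray and caddy_c above 3 N and z of caddy_c in the frame of tray below 0.015 m) or (contact force between board and caddy_c between 0.3 and 3 N and distance of caddy_c from where it was at the start of the episode below 0.04 m)) and ((contact force between tray and caddy_d above 3 N and z of caddy_d in the frame of tray below 0.015 m) or (contact force between board and caddy_d between 0.3 and 3 N and distance of caddy_d from where it was at the start of the episode below 0.04 m))); the robot touches nothing.
It fails at once if a caddy is tipped over (leans more than 0.7 rad) (angle between any of caddy_a, caddy_b, caddy_c, caddy_d's own z axis and vertical above 0.7 rad).
It fails at once if a bystander (basket, mug, bottle or tape) is moved by more than 30 mm (distance of any of basket, pen_mug, bottle, tape from where it was at the start of the episode above 0.03 m).
It also fails if it takes over 72 s, if anything falls off the work surface, if the arm or the gripper's body presses on something with over 40 N, if the wrist force passes 120 N, or if a joint passes its speed limit or range.

ROBOT

A 7-joint arm with a two-finger parallel gripper is mounted at the origin on the work surface. World frame = base frame: x ahead of the robot, y to its left, z up, the work surface at z = 0. Lengths are in m, angles in rad, forces in N, time in s.
With the tool pointing down it reaches from about 0.425 to 1.025 m from the base axis. Payload 9.4 kg.
Tool frame: the origin (TCP) lies between the finger pads; the fingertips stand 19 mm ahead of it and the grasp point (between the pads) is the TCP; z points along the fingers, y is the line along which they close (so a half turn about z gives the same grasp; the last joint's range is limited). The gripper opens to 93 mm and grips with 3 to 60 N. Pads are 15 mm wide; open, the fingers measure 128 mm over their backs; the gripper's body (75 mm by 188 mm) begins 65 mm behind the grasp point.
Start: joints at [-1.226, 0.599, -0.003, 1.599, 0.002, 0.943, -0.08], TCP at [0.297, 0.661, 0.238] pointing down, gripper open.
Joint ranges: [-2.57, 2.57], [-0.35, 1.97], [-1.29, 1.29], [0.11, 2.56], [-1.05, 4.19], [0.11, 1.86], [-2.63, 2.63]. Speed limits (rad/s): [2.22, 2.22, 3.01, 3.01, 3.14, 3.14, 3.14].

INTERFACE

Orientations are given as a 3x3 rotation matrix whose columns are the frame's x, y, z axes.
In Python, from station import manip gives the robot as it stands.
- The arm moves only by the shell command python3 -m crank 'ROWS' [FORCE]. ROWS is JSON, a list of rows, each an object with "xyz": the shift along the tool's x, y, z each as a share of 15 cm, from -1 to 1, a list of three; "twist": the turn, a rotation vector about the tool's x, y, z each as a share of 180 degrees, from -1 to 1, a list of three; "grip": the closure, from 0 (fully open) to 1 (shut). In form: [{"xyz": [dx, dy, dz], "twist": [ax, ay, az], "grip": grip}, ...]. A call has exactly 8 rows; each row shifts and turns the commanded pose from where the row before left it, along the tool's axes as they then stand; what a row does not reach is not made up. A row lasts 1/10 s, in which the tool goes at most 50 mm and 8.59 degrees, less where a joint would pass 70% of its speed; a pose out of reach is approached as far as the arm can. A call with a number of a shift or a turn outside -1 to 1 is refused whole. A call with a gripper value outside its range is refused whole. The fingers move at their own pace and stop on an object; FORCE is the grip in N (left out, the last holds). Time passes only in rows, so rows that do not move let the fingers close, or fill a call up. It gives the time, the measured TCP pose, the force, the opening and the grip force at its end, in the units of the state.
- manip.get_state(): the state, without advancing time (a new reading comes with each control period).
- manip.read_camera(name): name is "scene" or "top"; returns the picture (384x512x3 uint8, blue, green, red); there is no depth.
- manip.camera_params(name): a dict with "mtx" (3x3 intrinsics, pixels), "k1" (the pictures are not rectified: a ray, as slopes to the right and down, at radius r is drawn at 1 + k1 r^2 times it, then the intrinsics apply), "T" (4x4, takes a point from camera to world coordinates). Camera axes: x right, y up, looking along -z (the intrinsics and any distortion apply to the point x, -y, -z); pixel columns grow to the right and rows downward; lengths in m; the calibration is good to about 2 mm. A picture is of the moment at which its call begins. camera_params takes no time and is no camera call.
- manip.job_done(): hands the job in; it is judged then, once.
The state is a dict: "clock": time; "qpos": joint angles; "joint_velocities": joint speeds; "joint_torque": joint torques, N m; "eef_pos": TCP position; "tcp_rot": TCP orientation; "contact_force": force on the tool from outside, world axes, zero at the start; "torque": the same for the moment, N m; "width": opening from 0.0 (shut) to 1.0 (fully open); "finger_force": force on a finger pad.
Only numpy, scipy, OpenCV 4.12 (cv2) and the standard library are available. Lean on these libraries where they do the work, as an engineer would, in place of code of your own. Each camera call takes 0.05 s, during which the arm holds its last target. There are 200 camera calls.

## Working session

There is one attempt and no reset: what is moved stays moved. The work goes in short steps, Python scripts to look and compute and a shell command to move; the robot and the scene stay as the last step left them, time stands still between calls to the robot, and variables do not carry over. Pictures are saved under pics/ and viewed, at most 10 in all, crops included, and the job is handed in when it is done.

```bash
ls; mkdir -p pics
python3 - <<'E'
from station import manip
import cv2,numpy as np
np.set_printoptions(precision=4,suppress=True)
for n in("scene","top"):
    cv2.imwrite(f"pics/{n}0.png",manip.read_camera(n)); p=manip.camera_params(n); print(n,p)
s=manip.get_state(); print(s)
E
```

```text
pics
scene {'mtx': array([[463.5206,   0.    , 247.9938],
       [  0.    , 463.5206, 187.6167],
       [  0.    ,   0.    ,   1.    ]]), 'k1': -0.193709037130983, 'T': array([[ 0.6184, -0.6058,  0.5007,  1.2992],
       [ 0.7858,  0.469 , -0.4031, -0.6026],
       [ 0.0094,  0.6427,  0.766 ,  1.1898],
       [ 0.    ,  0.    ,  0.    ,  1.    ]])}
top {'mtx': array([[392.7752,   0.    , 261.3242],
       [  0.    , 392.7752, 201.9518],
       [  0.    ,   0.    ,   1.    ]]), 'k1': -0.07364770983144835, 'T': array([[ 0.0084,  0.9856, -0.1686,  0.352 ],
       [-0.9999,  0.007 , -0.0087,  0.0034],
       [-0.0074,  0.1687,  0.9856,  1.0995],
       [ 0.    ,  0.    ,  0.    ,  1.    ]])}
{'clock': 0.1, 'qpos': array([-1.2257,  0.6001, -0.0025,  1.6   ,  0.0018,  0.9429, -0.0798]), 'joint_velocities': array([ 0.0003, -0.0015, -0.0025, -0.0005,  0.    ,  0.0014, -0.0018]), 'joint_torque': array([  0.0048, -76.6557,   1.5021, -25.2938,  -0.0523,   0.0136,
         0.0001]), 'eef_pos': array([0.2967, 0.6611, 0.2368]), 'tcp_rot': array([[-0.9124,  0.4093, -0.0004],
       [ 0.4093,  0.9124, -0.0014],
       [-0.0002, -0.0014, -1.    ]]), 'contact_force': array([0.0915, 1.1446, 0.4676]), 'torque': array([-0.0582, -0.0003, -0.0125]), 'finger_force': 0.0, 'width': 0.9983978581569001}
```

View pics/scene0.png

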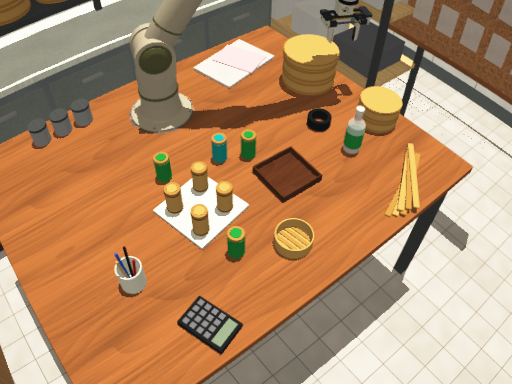

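View pics/top0.png

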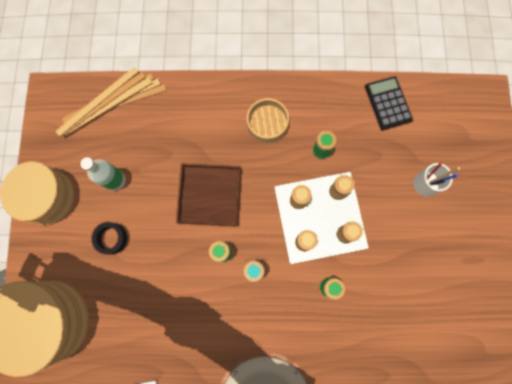

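The scene view shows the caddies at about (200,176), (173,197), (224,195) and (200,219). The top view shows their lids at (301,197), (343,186), (307,241) and (351,232), the tray at (210,195), and the green and turquoise look-alikes around the board. Next I'll segment the lids, the board and the tray in both views.

```bash
cat > h.py <<'E'
import cv2,numpy as np
from station import manip
np.set_printoptions(precision=4,suppress=True)
P={n:manip.camera_params(n) for n in("scene","top")}
def ray(n,uv):
    p=P[n]; d=cv2.undistortPoints(np.array([[uv]],float),p["mtx"],np.array([p["k1"],0,0,0,0.]))[0,0]
    # undistortPoints takes r in undistorted slopes, as in the text
    T=p["T"]; return T[:3,3],T[:3,:3]@np.array([d[0],-d[1],-1])
def plane(n,uv,z):
    o,d=ray(n,uv); return o+d*(z-o[2])/d[2]
def tri(a,b):
    o1,d1=ray("scene",a);o2,d2=ray("top",b)
    t=np.linalg.lstsq(np.c_[d1,-d2],o2-o1,rcond=None)[0]
    p,q=o1+t[0]*d1,o2+t[1]*d2; return (p+q)/2,np.linalg.norm(p-q)
E
python3 - <<'E'
from h import *
guess={"scene":[(200,170),(173,190),(224,188),(200,212)],"top":[(301,194),(343,183),(307,238),(351,230)]}
for n in guess:
    im=cv2.imread(f"pics/{n}0.png"); hsv=cv2.cvtColor(im,cv2.COLOR_BGR2HSV)
    print(n)
    for g in guess[n]:
        u,v=g; print([tuple(hsv[v+k,u]) for k in range(-14,24,3)])
    w=cv2.inRange(hsv,(0,0,150),(180,60,255)); r=(slice(150,275),slice(150,255)) if n=="scene" else (slice(165,270),slice(265,375))
    m=np.zeros_like(w); m[r]=w[r]; c=max(cv2.findContours(m,0,2)[0],key=cv2.contourArea)
    q=cv2.approxPolyDP(cv2.convexHull(c),6,True)[:,0]; print("board",q.tolist()); 
    for x in q: print(plane(n,x,.012))
    d=cv2.inRange(hsv,(0,0,0),(180,255,85)); r=(slice(140,205),slice(245,330)) if n=="scene" else (slice(155,235),slice(170,250))
    m=np.zeros_like(d); m[r]=d[r]; c=max(cv2.findContours(m,0,2)[0],key=cv2.contourArea)
    q=cv2.approxPolyDP(cv2.convexHull(c),6,True)[:,0]; print("tray",q.tolist())
    for x in q: print(plane(n,x,.028))
im=[cv2.resize(cv2.imread("pics/scene0.png")[140:250,140:260],None,fx=3.3,fy=3.6,interpolation=2),cv2.resize(cv2.imread("pics/top0.png")[160:270,265:375],None,fx=3.6,fy=3.6,interpolation=2)]
cv2.imwrite("pics/crop.png",np.hstack(im))
E
```

```text
scene
[(np.uint8(12), np.uint8(181), np.uint8(202)), (np.uint8(12), np.uint8(179), np.uint8(205)), (np.uint8(19), np.uint8(164), np.uint8(238)), (np.uint8(23), np.uint8(136), np.uint8(249)), (np.uint8(23), np.uint8(137), np.uint8(249)), (np.uint8(18), np.uint8(166), np.uint8(235)), (np.uint8(16), np.uint8(175), np.uint8(109)), (np.uint8(18), np.uint8(156), np.uint8(136)), (np.uint8(18), np.uint8(156), np.uint8(134)), (np.uint8(18), np.uint8(159), np.uint8(136)), (np.uint8(18), np.uint8(158), np.uint8(134)), (np.uint8(18), np.uint8(158), np.uint8(134)), (np.uint8(20), np.uint8(95), np.uint8(145))]
[(np.uint8(13), np.uint8(179), np.uint8(222)), (np.uint8(13), np.uint8(176), np.uint8(226)), (np.uint8(18), np.uint8(169), np.uint8(235)), (np.uint8(24), np.uint8(137), np.uint8(249)), (np.uint8(23), np.uint8(137), np.uint8(249)), (np.uint8(23), np.uint8(139), np.uint8(247)), (np.uint8(17), np.uint8(167), np.uint8(206)), (np.uint8(16), np.uint8(168), np.uint8(85)), (np.uint8(18), np.uint8(155), np.uint8(135)), (np.uint8(18), np.uint8(158), np.uint8(136)), (np.uint8(18), np.uint8(156), np.uin
[... 3610 characters left out ...]
p.uint8(113), np.uint8(244)), (np.uint8(20), np.uint8(112), np.uint8(245)), (np.uint8(20), np.uint8(112), np.uint8(245)), (np.uint8(18), np.uint8(123), np.uint8(237)), (np.uint8(15), np.uint8(129), np.uint8(213)), (np.uint8(24), np.uint8(15), np.uint8(247)), (np.uint8(23), np.uint8(8), np.uint8(253)), (np.uint8(26), np.uint8(7), np.uint8(252)), (np.uint8(12), np.uint8(100), np.uint8(197))]
board [[339, 174], [354, 190], [367, 247], [291, 263], [275, 187]]
[ 0.6204 -0.2077  0.012 ]
[ 0.5743 -0.2491  0.012 ]
[ 0.4137 -0.2805  0.012 ]
[ 0.3689 -0.0698  0.012 ]
[ 0.5812 -0.0254  0.012 ]
tray [[205, 166], [178, 221], [183, 165]]
[0.6371 0.1726 0.028 ]
[0.4804 0.2422 0.028 ]
[0.6398 0.2352 0.028 ]
```

View pics/crop.png

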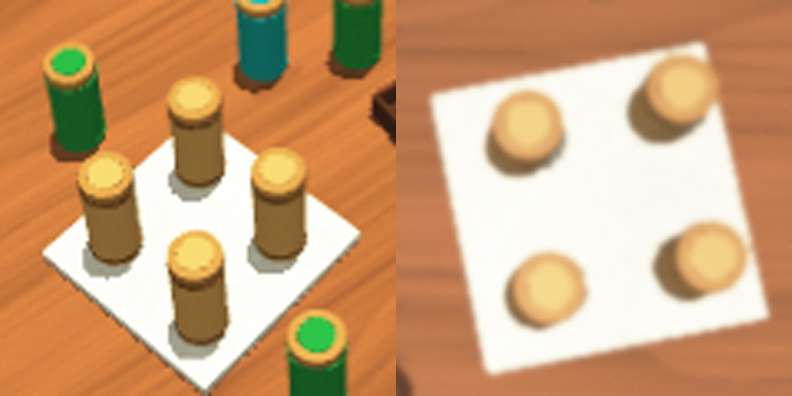

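The crop shows all four lids cleanly, each with a bright inner disc centred on its top. Those discs give me a good point to triangulate.

Run:
```python
from h import *
G={"scene":[(200,170),(173,190),(224,190),(200,215)],"top":[(307,238),(351,230),(301,195),(343,185)]}
# green/turq lids: scene,top
L={"scene":[(161,158),(219,138),(249,135),(236,233)],"top":[(333,288),(254,271),(220,250),(325,140)]}
C={};D={}
for n in G:
    hsv=cv2.cvtColor(cv2.imread(f"pics/{n}0.png"),cv2.COLOR_BGR2HSV)
    lo,hi=((21,100,240),(27,150,255)) if n=="scene" else ((18,90,234),(24,122,255))
    m=cv2.inRange(hsv,lo,hi); k,_,st,ce=cv2.connectedComponentsWithStats(m)
    C[n]=[]
    for g in G[n]:
        i=min((i for i in range(1,k) if st[i,4]>15),key=lambda i:np.hypot(*(ce[i]-g))); C[n].append(ce[i]); print(n,g,ce[i],st[i,2:])
for a,b in zip(C["scene"],C["top"]):
    x,e=tri(a,b); print("caddy",x,e*1e3, plane("scene",a,.109),plane("top",b,.109))
for a,b in zip(L["scene"],L["top"]): print("look",*tri(a,b))
S=[(290,148),(321,175),(283,199),(253,169)]
hsv=cv2.cvtColor(cv2.imread("pics/top0.png"),cv2.COLOR_BGR2HSV)
m=np.zeros((384,512),np.uint8); m[150:240,165:255]=cv2.inRange(hsv,(0,0,0),(180,255,115))[150:240,165:255]
c=max(cv2.findContours(m,0,2)[0],key=cv2.contourArea); r=cv2.minAreaRect(c); print("tray top rect",r)
tp=cv2.boxPoints(r); print(tp)
w=[plane("top",x,.028) for x in tp]; print(np.array(w),np.mean(w,0))
w=[plane("scene",x,.028) for x in [(290,147),(321,175),(282,199),(253,168)]]; print(np.array(w),np.mean(w,0))
# board corners
for a,b in [((248,205),(275,187)),((202,243),(350,173)),((153,210),(367,247))]: print("board",*tri(a,b))
for nm,a,b in [("basket",(294,232),(268,118)),("tape",(318,118),(109,238))]: print(nm,*tri(a,b))
```

```text
scene (200, 170) [198.3621 166.1897] [10  7 58]
scene (173, 190) [171.3939 187.5909] [10  8 66]
scene (224, 190) [223.7941 186.3382] [11  8 68]
scene (200, 215) [198.675 209.825] [12  9 80]
top (307, 238) [307.3782 239.3846] [ 14  14 156]
top (351, 230) [352.5079 230.7619] [ 13  13 126]
top (301, 195) [301.2598 193.7165] [ 12  13 127]
top (343, 185) [344.2736 183.7358] [ 12  11 106]
caddy [ 0.4269 -0.1042  0.1096] 1.1433402155937635 [ 0.4267 -0.1035  0.109 ] [ 0.4266 -0.1047  0.109 ]
caddy [ 0.4493 -0.2192  0.1091] 0.8551327937993254 [ 0.4495 -0.2188  0.109 ] [ 0.4491 -0.2195  0.109 ]
caddy [ 0.5438 -0.0898  0.1096] 0.9798846575761089 [ 0.5436 -0.0891  0.109 ] [ 0.5437 -0.0903  0.109 ]
caddy [ 0.571  -0.2013  0.1094] 1.179996179769032 [ 0.5711 -0.2006  0.109 ] [ 0.5708 -0.2018  0.109 ]
look [ 0.3053 -0.1711  0.0898] 0.0011578654750034206
look [0.348  0.031  0.0932] 0.004037989560795501
look [0.4003 0.1188 0.0953] 0.0053929653449431595
look [ 0.6941 -0.157   0.0923] 6.226975601387594e-05
tray top rect ((208.98876953125, 194.7244415283203), (61.872711181640625, 59.375823974609375), 2.8624050617218018)
[[176.6085 222.8304]
 [179.5735 163.5287]
 [241.3691 166.6185]
 [238.404  225.9202]]
[[0.4753 0.2459 0.028 ]
 [0.644  0.2451 0.028 ]
 [0.6358 0.0698 0.028 ]
 [0.4682 0.0751 0.028 ]] [0.5558 0.159  0.028 ]
[[0.4833 0.243  0.028 ]
 [0.647  0.2378 0.028 ]
 [0.6443 0.0656 0.028 ]
 [0.482  0.076  0.028 ]] [0.5641 0.1556 0.028 ]
board [ 0.5828 -0.0252  0.0057] 0.0007839594873361224
board [ 0.6219 -0.2342  0.0247] 0.00528044054004843
board [ 0.414  -0.281   0.0089] 0.0005829942621746806
basket [ 0.7734 -0.0027  0.0498] 0.003605962832577434
tape [0.431  0.4331 0.027 ] 0.0010502502230715057
```

Each lid triangulates to z≈0.109, which matches 12+97 mm, with ray gaps of about 1 mm. The caddies are at A(0.427,-0.104), B(0.449,-0.219), C(0.544,-0.090) and D(0.571,-0.201). The tray centre is about (0.560,0.157). I'll square the tool to world axes, then move over C.

```bash
python3 -m crank '[{"xyz":[0,0,0],"twist":[0,0,-0.0447],"grip":0},{"xyz":[0,0,0],"twist":[0,0,-0.0447],"grip":0},{"xyz":[0,0,0],"twist":[0,0,-0.0447],"grip":0},{"xyz":[-0.09,-0.28,0],"twist":[0,0,0],"grip":0},{"xyz":[-0.09,-0.28,0],"twist":[0,0,0],"grip":0},{"xyz":[-0.09,-0.28,0],"twist":[0,0,0],"grip":0},{"xyz":[-0.09,-0.28,0],"twist":[0,0,0],"grip":0},{"xyz":[-0.09,-0.28,0],"twist":[0,0,0],"grip":0}]' 30
python3 -c "
from h import *
print(manip.get_state()['tcp_rot'])"
```

```text
clock: 0.9
eef_pos: [0.3644, 0.4495, 0.2374]
tcp_rot: [[-1.0, 0.0, -0.0], [0.0, 1.0, -0.001], [0.0, -0.001, -1.0]]
contact_force: [0.8, 0.0, 0.8]
width: 1.003
finger_force: 0.0
[[-1.      0.0004 -0.0001]
 [ 0.0004  1.     -0.0005]
 [ 0.0001 -0.0005 -1.    ]]
```

```bash
python3 -m crank '[{"xyz":[-0.1,-0.3,0],"twist":[0,0,0],"grip":0},{"xyz":[-0.1,-0.3,0],"twist":[0,0,0],"grip":0},{"xyz":[-0.1,-0.3,0],"twist":[0,0,0],"grip":0},{"xyz":[-0.1,-0.3,0],"twist":[0,0,0],"grip":0},{"xyz":[-0.1,-0.3,0],"twist":[0,0,0],"grip":0},{"xyz":[-0.1,-0.3,0],"twist":[0,0,0],"grip":0},{"xyz":[-0.1,-0.3,0],"twist":[0,0,0],"grip":0},{"xyz":[-0.1,-0.3,0],"twist":[0,0,0],"grip":0}]'
python3 -m crank '[{"xyz":[-0.1,-0.3,0],"twist":[0,0,0],"grip":0},{"xyz":[-0.1,-0.3,0],"twist":[0,0,0],"grip":0},{"xyz":[-0.1,-0.3,0],"twist":[0,0,0],"grip":0},{"xyz":[-0.1,-0.3,0],"twist":[0,0,0],"grip":0},{"xyz":[0,0,0],"twist":[0,0,0],"grip":0},{"xyz":[0,0,0],"twist":[0,0,0],"grip":0},{"xyz":[0,0,0],"twist":[0,0,0],"grip":0},{"xyz":[0,0,0],"twist":[0,0,0],"grip":0}]'
```

```text
clock: 1.7
eef_pos: [0.4842, 0.0895, 0.2376]
tcp_rot: [[-1.0, 0.0, 0.0], [0.0, 1.0, -0.0], [-0.0, -0.0, -1.0]]
contact_force: [1.7, 1.5, -0.2]
width: 1.001
finger_force: 0.0
clock: 2.5
eef_pos: [0.5437, -0.0869, 0.2376]
tcp_rot: [[-1.0, -0.002, -0.0], [-0.002, 1.0, 0.001], [0.0, 0.001, -1.0]]
contact_force: [-0.4, 0.9, 0.2]
width: 1.004
finger_force: 0.0
```

```bash
python3 -m crank '[{"xyz":[0,-0.02,0.18],"twist":[0,0,0],"grip":0},{"xyz":[0,0,0.18],"twist":[0,0,0],"grip":0},{"xyz":[0,0,0.18],"twist":[0,0,0],"grip":0},{"xyz":[0,0,0.18],"twist":[0,0,0],"grip":0},{"xyz":[0,0,0.18],"twist":[0,0,0],"grip":0},{"xyz":[0,0,0.18],"twist":[0,0,0],"grip":0},{"xyz":[0,0,0],"twist":[0,0,0],"grip":0},{"xyz":[0,0,0],"twist":[0,0,0],"grip":0}]'
python3 -m crank '[{"xyz":[0,0,0],"twist":[0,0,0],"grip":0.3},{"xyz":[0,0,0],"twist":[0,0,0],"grip":0.4},{"xyz":[0,0,0],"twist":[0,0,0],"grip":0.6},{"xyz":[0,0,0],"twist":[0,0,0],"grip":1},{"xyz":[0,0,0],"twist":[0,0,0],"grip":1},{"xyz":[0,0,0],"twist":[0,0,0],"grip":1},{"xyz":[0,0,0],"twist":[0,0,0],"grip":1},{"xyz":[0,0,0],"twist":[0,0,0],"grip":1}]' 30
```

```text
clock: 3.3
eef_pos: [0.5438, -0.0907, 0.0759]
tcp_rot: [[-1.0, -0.001, -0.001], [-0.001, 1.0, 0.0], [0.001, 0.0, -1.0]]
contact_force: [0.9, 0.2, 0.0]
width: 1.003
finger_force: 0.0
clock: 4.1
eef_pos: [0.5442, -0.0912, 0.0759]
tcp_rot: [[-1.0, -0.0, 0.001], [-0.0, 1.0, 0.0], [-0.001, 0.0, -1.0]]
contact_force: [-1.0, 2.9, 5.2]
width: 0.563
finger_force: 30.0
```

The grip width of 0.563×93 = 52.4 mm confirms the caddy is held. I'll lift it and weigh it, using averaged readings and joint torques.

```bash
cat > weigh.py <<'E'
from h import *
F=[]
for i in range(6):
    manip.read_camera("top"); s=manip.get_state(); F.append(s["contact_force"])
print(np.array(F)[:,2],"mean",np.mean(F,0),"sd",np.std(F,0)[2],"q2,q4 torque",s["joint_torque"][[1,3]],s["eef_pos"],s["width"],s["clock"])
E
python3 weigh.py; python3 -m crank '[{"xyz":[0,0,-0.05],"twist":[0,0,0],"grip":1},{"xyz":[0,0,-0.05],"twist":[0,0,0],"grip":1},{"xyz":[0,0,-0.05],"twist":[0,0,0],"grip":1},{"xyz":[0,0,-0.05],"twist":[0,0,0],"grip":1},{"xyz":[0,0,0],"twist":[0,0,0],"grip":1},{"xyz":[0,0,0],"twist":[0,0,0],"grip":1},{"xyz":[0,0,0],"twist":[0,0,0],"grip":1},{"xyz":[0,0,0],"twist":[0,0,0],"grip":1}]'; python3 weigh.py
```

```text
[6.3929 6.5289 4.7276 5.8602 6.3959 5.9164] mean [-0.1278  3.2333  5.9703] sd 0.6097997407120858 q2,q4 torque [-62.3967 -11.1784] [ 0.5442 -0.0911  0.0759] 0.5610294169924362 4.4
clock: 5.2
eef_pos: [0.5438, -0.0917, 0.1054]
tcp_rot: [[-1.0, 0.0, -0.001], [0.0, 1.0, 0.0], [0.001, 0.0, -1.0]]
contact_force: [-0.1, 0.9, -4.6]
width: 0.56
finger_force: 30.0
[-5.1004 -4.8254 -5.6155 -4.5075 -5.1029 -5.3864] mean [ 0.1817  0.1539 -5.0897] sd 0.3590765344566511 q2,q4 torque [-66.2476 -14.529 ] [ 0.5439 -0.0916  0.1055] 0.5635782491979235 5.5
```

C weighs about 4.9 N, so it is full. I'll lift it clear and carry it to the tray's far half at (0.598,0.157). I'll also check the tray's height from the two views.

```bash
python3 -m crank '[{"xyz":[0,0,-0.2],"twist":[0,0,0],"grip":1},{"xyz":[0,0,-0.2],"twist":[0,0,0],"grip":1},{"xyz":[-0.06,0.28,0],"twist":[0,0,0],"grip":1},{"xyz":[-0.06,0.28,0],"twist":[0,0,0],"grip":1},{"xyz":[-0.06,0.28,0],"twist":[0,0,0],"grip":1},{"xyz":[-0.06,0.28,0],"twist":[0,0,0],"grip":1},{"xyz":[-0.06,0.27,0],"twist":[0,0,0],"grip":1},{"xyz":[-0.06,0.27,0],"twist":[0,0,0],"grip":1}]'
python3 - <<'E'
from h import *
for a,b in [((290,148),(179.5,163.5)),((253,168),(240,226)),((290,148),(177,223)),((282,199),(241.4,166)),((321,175),(181,164))]:print(*tri(a,b))
im=manip.read_camera("top"); cv2.imwrite("pics/t1.png",cv2.resize(im[130:260,150:290],None,fx=4,fy=4,interpolation=2))
im=cv2.imread("pics/scene0.png"); cv2.imwrite("pics/s_tray.png",cv2.resize(im[135:210,240:335],None,fx=6,fy=6,interpolation=2))
print(manip.get_state()["eef_pos"])
E
```

```text
clock: 6.3
eef_pos: [0.598, 0.159, 0.1655]
tcp_rot: [[-1.0, 0.0, -0.0], [0.0, 1.0, -0.0], [0.0, -0.0, -1.0]]
contact_force: [0.8, -1.1, -4.6]
width: 0.561
finger_force: 30.0
[0.5886 0.1816 0.1619] 0.07310697954623402
[0.4724 0.0763 0.0182] 0.011877624481944021
[0.4769 0.2488 0.014 ] 0.0019244562661907333
[0.6398 0.0703 0.02  ] 7.626153023442864e-06
[0.644  0.242  0.0226] 0.0004966376088710912
[0.5992 0.1684 0.1656]
```

View pics/s_tray.png

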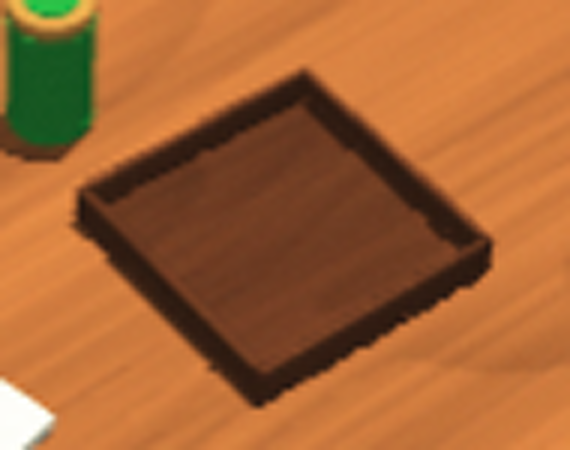

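The tray rim corners triangulate to z≈0.02 and centre (0.56,0.158), which fits a 28 mm tray within pixel error. In the crop the rim corners sit at about (291,147), (322,175), (284,197) and (253,167) in the scene image. I'll lower the caddy in stages and watch the force.

```bash
python3 -m crank '[{"xyz":[0.03,-0.07,0],"twist":[0,0,0],"grip":1},{"xyz":[0,0,0.12],"twist":[0,0,0],"grip":1},{"xyz":[0,0,0.12],"twist":[0,0,0],"grip":1},{"xyz":[0,0,0.12],"twist":[0,0,0],"grip":1},{"xyz":[0,0,0.12],"twist":[0,0,0],"grip":1},{"xyz":[0,0,0.1],"twist":[0,0,0],"grip":1},{"xyz":[0,0,0],"twist":[0,0,0],"grip":1},{"xyz":[0,0,0],"twist":[0,0,0],"grip":1}]'
python3 -m crank '[{"xyz":[0,0,0.02],"twist":[0,0,0],"grip":1},{"xyz":[0,0,0.01],"twist":[0,0,0],"grip":1},{"xyz":[0,0,0.01],"twist":[0,0,0],"grip":1},{"xyz":[0,0,0],"twist":[0,0,0],"grip":1},{"xyz":[0,0,0],"twist":[0,0,0],"grip":1},{"xyz":[0,0,0],"twist":[0,0,0],"grip":1},{"xyz":[0,0,0],"twist":[0,0,0],"grip":1},{"xyz":[0,0,0],"twist":[0,0,0],"grip":1}]'
```

```text
clock: 7.15
eef_pos: [0.5935, 0.1464, 0.0786]
tcp_rot: [[-1.0, 0.001, -0.0], [0.001, 1.0, -0.0], [0.0, -0.0, -1.0]]
contact_force: [0.3, 0.0, -5.2]
width: 0.563
finger_force: 30.0
clock: 7.95
eef_pos: [0.5936, 0.1468, 0.0727]
tcp_rot: [[-1.0, 0.0, 0.0], [0.0, 1.0, -0.0], [-0.0, -0.0, -1.0]]
contact_force: [-0.4, -0.4, -5.0]
width: 0.563
finger_force: 30.0
```

```bash
python3 -m crank '[{"xyz":[0,0,0.005],"twist":[0,0,0],"grip":1},{"xyz":[0,0,0.005],"twist":[0,0,0],"grip":1},{"xyz":[0,0,0.005],"twist":[0,0,0],"grip":1},{"xyz":[0,0,0.0],"twist":[0,0,0],"grip":1},{"xyz":[0,0,0],"twist":[0,0,0],"grip":1},{"xyz":[0,0,0],"twist":[0,0,0],"grip":1},{"xyz":[0,0,0],"twist":[0,0,0],"grip":1},{"xyz":[0,0,0],"twist":[0,0,0],"grip":1}]'
```

```text
clock: 8.75
eef_pos: [0.5936, 0.1469, 0.0708]
tcp_rot: [[-1.0, 0.0, 0.0], [0.0, 1.0, 0.0], [-0.0, 0.0, -1.0]]
contact_force: [-1.0, -0.1, 6.3]
width: 0.565
finger_force: 30.0
```

Contact with the tray floor came at the expected height. I'll release, rise and go to A.

```bash
python3 -m crank '[{"xyz":[0,0,0],"twist":[0,0,0],"grip":0.3},{"xyz":[0,0,0],"twist":[0,0,0],"grip":0},{"xyz":[0,0,0],"twist":[0,0,0],"grip":0},{"xyz":[0,0,0],"twist":[0,0,0],"grip":0},{"xyz":[0,0,0],"twist":[0,0,0],"grip":0},{"xyz":[0,0,-0.2],"twist":[0,0,0],"grip":0},{"xyz":[0,0,-0.3],"twist":[0,0,0],"grip":0},{"xyz":[0,0,-0.3],"twist":[0,0,0],"grip":0}]'
python3 -m crank '[{"xyz":[0.186,-0.279,0],"twist":[0,0,0],"grip":0},{"xyz":[0.186,-0.279,0],"twist":[0,0,0],"grip":0},{"xyz":[0.186,-0.279,0],"twist":[0,0,0],"grip":0},{"xyz":[0.186,-0.279,0],"twist":[0,0,0],"grip":0},{"xyz":[0.186,-0.279,0],"twist":[0,0,0],"grip":0},{"xyz":[0.183,-0.279,0],"twist":[0,0,0],"grip":0},{"xyz":[0,0,0],"twist":[0,0,0],"grip":0},{"xyz":[0,0,0],"twist":[0,0,0],"grip":0}]'
python3 -c "
from h import *
manip.read_camera('top');manip.read_camera('top');im=manip.read_camera('scene');print(manip.get_state()['eef_pos']);cv2.imwrite('pics/s2.png',im)"
```

```text
clock: 9.55
eef_pos: [0.5931, 0.1467, 0.1912]
tcp_rot: [[-1.0, 0.0, -0.002], [0.0, 1.0, -0.001], [0.002, -0.001, -1.0]]
contact_force: [1.2, 0.1, -0.1]
width: 0.996
finger_force: 0.0
clock: 10.35
eef_pos: [0.4271, -0.1039, 0.1907]
tcp_rot: [[-1.0, 0.004, 0.001], [0.004, 1.0, -0.0], [-0.001, -0.0, -1.0]]
contact_force: [1.0, 1.2, -0.3]
width: 0.998
finger_force: 0.0
[ 0.4285 -0.1018  0.1905]
```

View pics/s2.png

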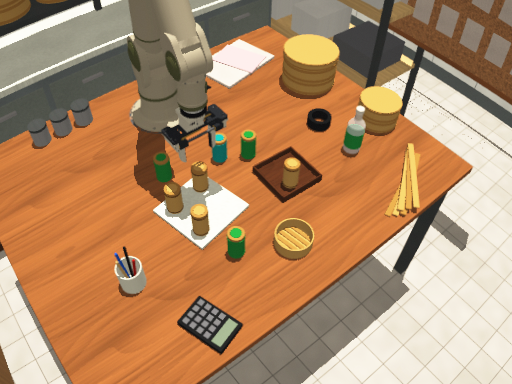

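The picture shows C standing in the tray near (291,172), the other caddies undisturbed, and the gripper over A. I'll grasp and weigh A.

```bash
python3 -m crank '[{"xyz":[0.01,-0.01,0.15],"twist":[0,0,0],"grip":0},{"xyz":[0,0,0.15],"twist":[0,0,0],"grip":0},{"xyz":[0,0,0.15],"twist":[0,0,0],"grip":0},{"xyz":[0,0,0.15],"twist":[0,0,0],"grip":0},{"xyz":[0,0,0.16],"twist":[0,0,0],"grip":0},{"xyz":[0,0,0],"twist":[0,0,0],"grip":0},{"xyz":[0,0,0],"twist":[0,0,0],"grip":0},{"xyz":[0,0,0],"twist":[0,0,0],"grip":0}]'
python3 -m crank '[{"xyz":[0,0,0],"twist":[0,0,0],"grip":0.3},{"xyz":[0,0,0],"twist":[0,0,0],"grip":0.4},{"xyz":[0,0,0],"twist":[0,0,0],"grip":0.6},{"xyz":[0,0,0],"twist":[0,0,0],"grip":1},{"xyz":[0,0,0],"twist":[0,0,0],"grip":1},{"xyz":[0,0,0],"twist":[0,0,0],"grip":1},{"xyz":[0,0,0],"twist":[0,0,0],"grip":1},{"xyz":[0,0,0],"twist":[0,0,0],"grip":1}]' 30
python3 -m crank '[{"xyz":[0,0,-0.05],"twist":[0,0,0],"grip":1},{"xyz":[0,0,-0.05],"twist":[0,0,0],"grip":1},{"xyz":[0,0,-0.05],"twist":[0,0,0],"grip":1},{"xyz":[0,0,-0.05],"twist":[0,0,0],"grip":1},{"xyz":[0,0,0],"twist":[0,0,0],"grip":1},{"xyz":[0,0,0],"twist":[0,0,0],"grip":1},{"xyz":[0,0,0],"twist":[0,0,0],"grip":1},{"xyz":[0,0,0],"twist":[0,0,0],"grip":1}]'; python3 weigh.py
```

```text
clock: 11.3
eef_pos: [0.4265, -0.104, 0.0772]
tcp_rot: [[-1.0, -0.001, 0.001], [-0.001, 1.0, -0.0], [-0.001, -0.0, -1.0]]
contact_force: [0.4, -0.3, -0.4]
width: 1.001
finger_force: 0.0
clock: 12.1
eef_pos: [0.4259, -0.1044, 0.0764]
tcp_rot: [[-1.0, 0.001, 0.0], [0.001, 1.0, -0.0], [-0.0, -0.0, -1.0]]
contact_force: [0.6, -0.6, 2.7]
width: 0.566
finger_force: 30.0
clock: 12.9
eef_pos: [0.4257, -0.1044, 0.1062]
tcp_rot: [[-1.0, 0.0, -0.0], [0.0, 1.0, 0.0], [0.0, 0.0, -1.0]]
contact_force: [0.5, 0.4, -2.2]
width: 0.564
finger_force: 30.0
[-2.935  -0.7859 -2.5757 -1.4973 -1.4854 -1.0133] mean [-0.3154 -0.3116 -1.7154] sd 0.7836690643808177 q2,q4 torque [-52.9774  -8.9154] [ 0.4258 -0.1044  0.1063] 0.5591260101165075 13.2
```

A weighs about 1.7 N, so it is empty. I'll put it back and go over D.

```bash
python3 -m crank '[{"xyz":[0,0,0.07],"twist":[0,0,0],"grip":1},{"xyz":[0,0,0.07],"twist":[0,0,0],"grip":1},{"xyz":[0,0,0.04],"twist":[0,0,0],"grip":1},{"xyz":[0,0,0.01],"twist":[0,0,0],"grip":1},{"xyz":[0,0,0.007],"twist":[0,0,0],"grip":1},{"xyz":[0,0,0.003],"twist":[0,0,0],"grip":1},{"xyz":[0,0,0],"twist":[0,0,0],"grip":1},{"xyz":[0,0,0],"twist":[0,0,0],"grip":1}]'
```

```text
clock: 14.0
eef_pos: [0.4261, -0.1045, 0.0765]
tcp_rot: [[-1.0, 0.001, 0.001], [0.001, 1.0, -0.0], [-0.001, -0.0, -1.0]]
contact_force: [0.7, 0.5, -1.0]
width: 0.556
finger_force: 30.0
```

```bash
python3 -m crank '[{"xyz":[0,0,0.003],"twist":[0,0,0],"grip":1},{"xyz":[0,0,0],"twist":[0,0,0],"grip":0.3},{"xyz":[0,0,0],"twist":[0,0,0],"grip":0},{"xyz":[0,0,0],"twist":[0,0,0],"grip":0},{"xyz":[0,0,0],"twist":[0,0,0],"grip":0},{"xyz":[0,0,-0.2],"twist":[0,0,0],"grip":0},{"xyz":[0,0,-0.3],"twist":[0,0,0],"grip":0},{"xyz":[0,0,-0.3],"twist":[0,0,0],"grip":0}]'
python3 -m crank '[{"xyz":[-0.24,-0.16,0],"twist":[0,0,0],"grip":0},{"xyz":[-0.24,-0.16,0],"twist":[0,0,0],"grip":0},{"xyz":[-0.24,-0.16,0],"twist":[0,0,0],"grip":0},{"xyz":[-0.24,-0.16,0],"twist":[0,0,0],"grip":0},{"xyz":[0,0,0],"twist":[0,0,0],"grip":0},{"xyz":[0,0,0],"twist":[0,0,0],"grip":0},{"xyz":[0,0,0],"twist":[0,0,0],"grip":0},{"xyz":[0,0,0],"twist":[0,0,0],"grip":0}]'
```

```text
clock: 14.8
eef_pos: [0.4252, -0.1043, 0.197]
tcp_rot: [[-1.0, 0.0, -0.002], [0.0, 1.0, 0.0], [0.002, 0.0, -1.0]]
contact_force: [1.7, 0.5, -0.1]
width: 0.999
finger_force: 0.0
clock: 15.6
eef_pos: [0.5688, -0.1997, 0.196]
tcp_rot: [[-1.0, -0.0, -0.001], [-0.0, 1.0, 0.0], [0.001, 0.0, -1.0]]
contact_force: [-0.1, -0.5, -0.0]
width: 0.996
finger_force: 0.0
```

```bash
python3 -m crank '[{"xyz":[-0.015,-0.01,0.16],"twist":[0,0,0],"grip":0},{"xyz":[0,0,0.16],"twist":[0,0,0],"grip":0},{"xyz":[0,0,0.16],"twist":[0,0,0],"grip":0},{"xyz":[0,0,0.16],"twist":[0,0,0],"grip":0},{"xyz":[0,0,0.16],"twist":[0,0,0],"grip":0},{"xyz":[0,0,0],"twist":[0,0,0],"grip":0},{"xyz":[0,0,0],"twist":[0,0,0],"grip":0},{"xyz":[0,0,0],"twist":[0,0,0],"grip":0}]'
python3 -m crank '[{"xyz":[0,0,0],"twist":[0,0,0],"grip":0.3},{"xyz":[0,0,0],"twist":[0,0,0],"grip":0.4},{"xyz":[0,0,0],"twist":[0,0,0],"grip":0.6},{"xyz":[0,0,0],"twist":[0,0,0],"grip":1},{"xyz":[0,0,0],"twist":[0,0,0],"grip":1},{"xyz":[0,0,0],"twist":[0,0,0],"grip":1},{"xyz":[0,0,0],"twist":[0,0,0],"grip":1},{"xyz":[0,0,0],"twist":[0,0,0],"grip":1}]' 30
python3 -m crank '[{"xyz":[0,0,-0.05],"twist":[0,0,0],"grip":1},{"xyz":[0,0,-0.05],"twist":[0,0,0],"grip":1},{"xyz":[0,0,-0.05],"twist":[0,0,0],"grip":1},{"xyz":[0,0,-0.05],"twist":[0,0,0],"grip":1},{"xyz":[0,0,0],"twist":[0,0,0],"grip":1},{"xyz":[0,0,0],"twist":[0,0,0],"grip":1},{"xyz":[0,0,0],"twist":[0,0,0],"grip":1},{"xyz":[0,0,0],"twist":[0,0,0],"grip":1}]'; python3 weigh.py
```

```text
clock: 16.4
eef_pos: [0.5726, -0.202, 0.0773]
tcp_rot: [[-1.0, 0.0, 0.002], [0.0, 1.0, -0.0], [-0.002, -0.0, -1.0]]
contact_force: [1.2, 0.2, 0.3]
width: 1.0
finger_force: 0.0
clock: 17.2
eef_pos: [0.5721, -0.2017, 0.076]
tcp_rot: [[-1.0, 0.0, 0.0], [0.0, 1.0, 0.0], [-0.0, 0.0, -1.0]]
contact_force: [0.6, 1.2, 2.5]
width: 0.564
finger_force: 30.0
clock: 18.0
eef_pos: [0.5719, -0.2019, 0.1056]
tcp_rot: [[-1.0, 0.0, -0.001], [0.0, 1.0, 0.0], [0.001, 0.0, -1.0]]
contact_force: [0.5, 0.4, -4.2]
width: 0.563
finger_force: 30.0
[-3.5512 -4.0913 -4.552  -4.3358 -3.839  -4.382 ] mean [-0.2529  0.1376 -4.1253] sd 0.3427674737437994 q2,q4 torque [-71.6508 -16.7314] [ 0.572  -0.202   0.1058] 0.560529423186507 18.3
```

D weighs about 4.1 N, so it is full. I'll carry it to the tray's near half at (0.522,0.150).

```bash
python3 -m crank '[{"xyz":[0,0,-0.3],"twist":[0,0,0],"grip":1},{"xyz":[0,0,-0.3],"twist":[0,0,0],"grip":1},{"xyz":[0.042,0.293,0],"twist":[0,0,0],"grip":1},{"xyz":[0.042,0.293,0],"twist":[0,0,0],"grip":1},{"xyz":[0.042,0.293,0],"twist":[0,0,0],"grip":1},{"xyz":[0.042,0.293,0],"twist":[0,0,0],"grip":1},{"xyz":[0.042,0.293,0],"twist":[0,0,0],"grip":1},{"xyz":[0.042,0.293,0],"twist":[0,0,0],"grip":1}]'
python3 -m crank '[{"xyz":[0.042,0.293,0],"twist":[0,0,0],"grip":1},{"xyz":[0.042,0.293,0],"twist":[0,0,0],"grip":1},{"xyz":[0,0,0],"twist":[0,0,0],"grip":1},{"xyz":[0,0,0],"twist":[0,0,0],"grip":1},{"xyz":[0,0,0],"twist":[0,0,0],"grip":1},{"xyz":[0,0,0],"twist":[0,0,0],"grip":1},{"xyz":[0,0,0],"twist":[0,0,0],"grip":1},{"xyz":[0,0,0],"twist":[0,0,0],"grip":1}]'
```

```text
clock: 19.1
eef_pos: [0.5339, 0.0633, 0.1961]
tcp_rot: [[-1.0, 0.001, 0.0], [0.001, 1.0, 0.0], [-0.0, 0.0, -1.0]]
contact_force: [1.1, 0.5, -5.1]
width: 0.565
finger_force: 30.0
clock: 19.9
eef_pos: [0.522, 0.1487, 0.196]
tcp_rot: [[-1.0, 0.002, 0.0], [0.002, 1.0, -0.0], [-0.0, -0.0, -1.0]]
contact_force: [-0.5, -0.7, -4.0]
width: 0.566
finger_force: 30.0
```

```bash
python3 -m crank '[{"xyz":[0,0,0.16],"twist":[0,0,0],"grip":1},{"xyz":[0,0,0.16],"twist":[0,0,0],"grip":1},{"xyz":[0,0,0.16],"twist":[0,0,0],"grip":1},{"xyz":[0,0,0.16],"twist":[0,0,0],"grip":1},{"xyz":[0,0,0.1],"twist":[0,0,0],"grip":1},{"xyz":[0,0,0.06],"twist":[0,0,0],"grip":1},{"xyz":[0,0,0.01],"twist":[0,0,0],"grip":1},{"xyz":[0,0,0],"twist":[0,0,0],"grip":1}]'
python3 -m crank '[{"xyz":[0,0,0.01],"twist":[0,0,0],"grip":1},{"xyz":[0,0,0.005],"twist":[0,0,0],"grip":1},{"xyz":[0,0,0.005],"twist":[0,0,0],"grip":1},{"xyz":[0,0,0.0],"twist":[0,0,0],"grip":1},{"xyz":[0,0,0],"twist":[0,0,0],"grip":1},{"xyz":[0,0,0],"twist":[0,0,0],"grip":1},{"xyz":[0,0,0],"twist":[0,0,0],"grip":1},{"xyz":[0,0,0],"twist":[0,0,0],"grip":1}]'
```

```text
clock: 20.7
eef_pos: [0.5221, 0.1495, 0.0747]
tcp_rot: [[-1.0, 0.001, 0.0], [0.001, 1.0, 0.0], [-0.0, 0.0, -1.0]]
contact_force: [-0.7, 0.3, -3.2]
width: 0.562
finger_force: 30.0
clock: 21.5
eef_pos: [0.5219, 0.1497, 0.0715]
tcp_rot: [[-1.0, 0.0, 0.0], [0.0, 1.0, 0.0], [-0.0, 0.0, -1.0]]
contact_force: [-0.0, 0.2, -4.0]
width: 0.565
finger_force: 30.0
```

```bash
python3 -m crank '[{"xyz":[0,0,0.005],"twist":[0,0,0],"grip":1},{"xyz":[0,0,0.004],"twist":[0,0,0],"grip":1},{"xyz":[0,0,0],"twist":[0,0,0],"grip":1},{"xyz":[0,0,0.0],"twist":[0,0,0],"grip":1},{"xyz":[0,0,0],"twist":[0,0,0],"grip":1},{"xyz":[0,0,0],"twist":[0,0,0],"grip":1},{"xyz":[0,0,0],"twist":[0,0,0],"grip":1},{"xyz":[0,0,0],"twist":[0,0,0],"grip":1}]'
```

```text
clock: 22.3
eef_pos: [0.5219, 0.1497, 0.0707]
tcp_rot: [[-1.0, 0.0, 0.001], [0.0, 1.0, 0.0], [-0.001, 0.0, -1.0]]
contact_force: [-1.0, 0.2, 5.1]
width: 0.567
finger_force: 30.0
```

D is on the tray floor. C weighed 4.9 N, D 4.1 N and A 1.7 N, so the two full ones are found and B must be the other empty one. I'll release, retreat and check.

```bash
python3 -m crank '[{"xyz":[0,0,0],"twist":[0,0,0],"grip":0.3},{"xyz":[0,0,0],"twist":[0,0,0],"grip":0},{"xyz":[0,0,0],"twist":[0,0,0],"grip":0},{"xyz":[0,0,0],"twist":[0,0,0],"grip":0},{"xyz":[0,0,0],"twist":[0,0,0],"grip":0},{"xyz":[0,0,-0.2],"twist":[0,0,0],"grip":0},{"xyz":[0,0,-0.3],"twist":[0,0,0],"grip":0},{"xyz":[0,0,-0.3],"twist":[0,0,0],"grip":0}]'
python3 -m crank '[{"xyz":[0,0.28,-0.1],"twist":[0,0,0],"grip":0},{"xyz":[0,0.28,-0.1],"twist":[0,0,0],"grip":0},{"xyz":[0,0.28,-0.1],"twist":[0,0,0],"grip":0},{"xyz":[0,0.28,0],"twist":[0,0,0],"grip":0},{"xyz":[0,0.28,0],"twist":[0,0,0],"grip":0},{"xyz":[0,0,0],"twist":[0,0,0],"grip":0},{"xyz":[0,0,0],"twist":[0,0,0],"grip":0},{"xyz":[0,0,0],"twist":[0,0,0],"grip":0}]'
python3 -c "
from h import *
im=manip.read_camera('scene');cv2.imwrite('pics/s3.png',im)
hsv=cv2.cvtColor(im,40);k,_,st,ce=cv2.connectedComponentsWithStats(cv2.inRange(hsv,(21,100,240),(27,150,255)))
for i in range(1,k):
    if 40<st[i,4]<130: print(ce[i],st[i,4],plane('scene',ce[i],.109),plane('scene',ce[i],.103))"
```

```text
clock: 23.1
eef_pos: [0.5213, 0.1494, 0.191]
tcp_rot: [[-1.0, 0.0, -0.002], [0.0, 1.0, -0.001], [0.002, -0.001, -1.0]]
contact_force: [1.2, -0.2, 0.9]
width: 1.002
finger_force: 0.0
clock: 23.9
eef_pos: [0.5221, 0.3581, 0.2348]
tcp_rot: [[-1.0, 0.002, -0.0], [0.002, 1.0, -0.001], [0.0, -0.001, -1.0]]
contact_force: [0.2, 0.0, -0.8]
width: 1.003
finger_force: 0.0
[278.     149.1961] 51 [0.5237 0.1458 0.109 ] [0.5194 0.15   0.103 ]
[291.6964 162.2679] 56 [0.5952 0.1423 0.109 ] [0.5913 0.1465 0.103 ]
[198.2759 166.3966] 58 [ 0.4273 -0.1042  0.109 ] [ 0.4225 -0.1014  0.103 ]
[171.3939 187.5909] 66 [ 0.4495 -0.2188  0.109 ] [ 0.4448 -0.2166  0.103 ]
[299.5275 237.7363] 91 [ 0.8256 -0.033   0.109 ] [ 0.823  -0.0299  0.103 ]
[290.9348 243.3696] 46 [ 0.8248 -0.0645  0.109 ] [ 0.8222 -0.0616  0.103 ]
[282.3415 244.1707] 41 [ 0.812  -0.0851  0.109 ] [ 0.8093 -0.0823  0.103 ]
```

View pics/s3.png

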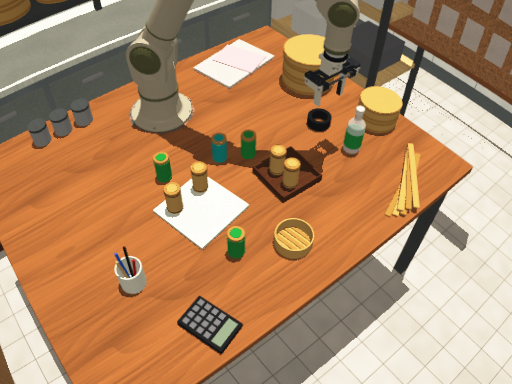

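The final view shows C and D upright in the tray, with lids at (292,162) and (278,149). A and B are at their own places on the board, at (198,166) and (171,188), and the bystanders are unmoved. I'm handing the job in.

```bash
python3 -c "
from station import manip
print(manip.job_done())"
```

```text
the job is handed in; nothing more can be done
None
```

The job is handed in: the two full caddies (weighed at about 4.9 N and 4.1 N) stand upright in the tray, and the two empty ones stand at their own places on the board (one weighed at about 1.7 N, the other not weighed but empty by elimination).

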